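Snap the right cap onto a candle mould's wick spout

TASK

The upturned candle mould has to be closed before casting: of the three snap caps in the tray, take the one that fits the mould's spout, lift it over and press it straight down past the click until its rim sits on the spout's collar. Do not let go: finish with the gripper still holding the cap and still pressing it firmly down on the collar. Leave the other two caps in their places and do not disturb the tin, the bottle or the glass.

Things in the scene. Friction and masses are not known exactly. Their poses are not given: they have to be found in the camera images.
- mould: Fixed candle mould station: a plywood base 110 x 110 x 18 mm carrying an upturned aluminium candle mould (70 mm across at the foot, 62 mm at the top) with a spout on top. Origin: centre of the base's underside; z up.
- mould_seat (a point): Centre of the flat top face of the collar at the foot of the mould's spout, 94 mm above the worktop; z up. The collar is 37 mm across; a cap that fits is as wide as the collar and its rim ends on this face. The spout is an upright stud 24 mm across that rises 20 mm from here; its top 3 mm are chamfered to 18 mm across.
- mould_balls (a point): On the spout's axis, 8.5 mm above mould_seat, level with five sprung steel balls that stand out to 30 mm across. A fitting cap meets them when its rim is about 12.5 mm above mould_seat; the push must then grow to 8 to 10 N and falls off as the balls snap in behind its lip and pull it down (up to 12 N) to the collar. With too weak a push it stays standing on the balls.
- cap_small: One of three look-alike white plastic snap caps standing mouth down in the tray: skirt 28 mm across, 26 mm high, 22 mm deep inside; on its flat top a round grip knob 22 mm across, z 26 to 50 mm; the shoulder round the knob may be pressed on. Mouth bore 18 mm at the lip (3.5 mm high), 22 mm behind it. Origin: centre of the lower rim; z up. About 45 g.
- cap_mid: One of three look-alike white plastic snap caps standing mouth down in the tray: skirt 37 mm across, 26 mm high, 22 mm deep inside; on its flat top a round grip knob 22 mm across, z 26 to 50 mm; the shoulder round the knob may be pressed on. Mouth bore 25.6 mm at the lip (3.5 mm high), 31.6 mm behind it. Origin: centre of the lower rim; z up. About 45 g.
- cap_large: One of three look-alike white plastic snap caps standing mouth down in the tray: skirt 46 mm across, 26 mm high, 22 mm deep inside; on its flat top a round grip knob 22 mm across, z 26 to 50 mm; the shoulder round the knob may be pressed on. Mouth bore 33.6 mm at the lip (3.5 mm high), 40 mm behind it. Origin: centre of the lower rim; z up. About 45 g.
- tray: Fixed shallow open wooden tray 120 x 290 x 20 mm (walls 5 mm, floor 5 mm thick), in which the caps stand about 85 mm apart along its y axis. Origin: centre of its underside.
- tin_a: Bystander: closed candle tin, 70 mm across, 47 mm high; origin under its centre.
- oil_tea: Bystander: small dropper bottle, 33 mm across, 102 mm high; origin under its centre.
- glass_tall: Bystander: empty clear candle glass, 66 mm across, 95 mm high; origin under its centre.

How it is judged:
By the outcome, as a careful person would: the job done as asked, in the order asked, and still so for the second after the job is handed in, while the arm keeps its last pose, push and grip.
It also fails if it takes over 38 s, if anything falls off the work surface, if the arm or the gripper's body presses on something with over 40 N, if the wrist force passes 120 N, or if a joint passes its speed limit or range.

ROBOT

A 6-joint arm with a two-finger parallel gripper is mounted at the origin on a cart in front of the work surface, level with it; the furniture and walls round the work are solid. World frame = base frame: x ahead of the robot, y to its left, z up, the work surface at z = 0. Lengths are in m, angles in rad, forces in N, time in s.
With the tool pointing down it reaches from about 0.3 to 0.85 m from the base axis. Payload 4.2 kg.
Tool frame: the origin (TCP) lies between the finger pads, 19 mm behind the fingertips; this is the grasp point; z points along the fingers, y is the line along which they close (so a half turn about z gives the same grasp; the last joint's range is limited). The gripper opens to 91 mm and grips with 3 to 60 N. Pads are 32 mm wide; open, the fingers measure 118 mm over their backs; the gripper's body (76 mm by 178 mm) begins 60 mm behind the grasp point.
Start: joints at [-1.202, 0.32, 1.565, -0, 1.257, -0.02], TCP at [0.218, -0.532, 0.233] pointing down, gripper open.
Joint ranges: [-3.11, 3.11], [-0.84, 2.01], [0.21, 2.61], [-1.34, 4.49], [0.05, 2.63], [-2.56, 2.56]. Speed limits (rad/s): [2.57, 2.57, 3.14, 3.14, 3.14, 3.14].

INTERFACE

Orientations are given as a unit quaternion [w, x, y, z].
In Python, from plant import ctrl, vision gives the robot as it stands (ctrl), with the cameras (vision).
- The arm moves only by the tool drive_effector, called after "Call:" as a command line: name --argument value ..., lists and objects as JSON in quotes. Schema: {"type":"object","properties":{"increments":{"type":"array","items":{"type":"object","properties":{"xyz":{"type":"array","items":{"type":"number"},"minItems":3,"maxItems":3},"yaw":{"type":"number"}},"additionalProperties":false},"minItems":1,"maxItems":8},"aperture":{"type":"number"},"only":{"type":"string"},"quiet":{"type":"boolean"},"lines":{"type":"string"}},"required":["increments"],"additionalProperties":false}. increments is a list of rows, 1 to 8 of them, each an object with the fields xyz (a list: dx, dy, dz in shares of 40 cm (1.0 is 40 cm)), yaw (a turn about the tool's z in normalised numbers (1 is pi rad)); a field left out counts as zero; each row is the pose to reach, as a shift and turn from the pose commanded when the call began, along the tool's axes at that moment; what a row does not reach only later rows make up. A row lasts 1/10 s, in which the tool goes at most 0.05 m and 0.15 rad, less where a joint would pass 70% of its speed; a pose out of reach is approached as far as the arm can. aperture is the finger opening in m, set as the call begins (left out keeps the last). The fingers move at their own pace and stop on an object; the grip force is fixed at half the most. Time passes only in rows, so rows that do not move let the fingers close. The tool returns the time, the measured TCP pose, the force, the opening and the grip force at its end. only (a regular expression) keeps the lines of the reply that match it, lines (a string "A,B") keeps lines A to B, and quiet returns only ok. No shift or turn number may pass 1 either way. Input that does not fit is refused with a message, and nothing moves.
- ctrl.get_obs(): the state, without advancing time (a new reading comes with each control period).
- vision.camera(name): name is "side" or "top" or "wrist"; returns a dict with "pixels" (480x640x3 uint8, blue, green, red), "mtx" (3x3 intrinsics, pixels), "R" (3x3) and "t" (3): a world point X has camera coordinates R X + t; the wrist camera has in their place "tool_from_camera" (4x4, takes a point from camera to tool coordinates, whose origin is the TCP and whose axes are the flange's). Camera axes: x right, y down, z forward; pixel columns grow to the right and rows downward; lengths in m; the calibration is good to about 2 mm. A picture is of the moment at which its call begins: read the wrist's pose just before it. There is no depth.
- ctrl.hand_in(): hands the job in; it is judged then, once.
The state is a dict: "time_s": time; "joint_pos": joint angles; "joint_velocities": joint speeds; "joint_efforts": joint torques, N m; "position": TCP position; "orientation": TCP orientation; "contact_force": force on the tool from outside, world axes, zero at the start; "wrist_torque": the same for the moment, N m; "grip_width": finger opening in m; "grip_force": force on a finger pad.
Only numpy, scipy, OpenCV 4.12 (cv2) and the standard library are available. Lean on these libraries where they do the work, as an engineer would, in place of code of your own. Each camera call takes 0.05 s, during which the arm holds its last target. There are 200 camera calls.

## Working session

There is one attempt and no reset: what is moved stays moved. The work goes in short steps, Python scripts to look and compute and a tool call to move; the robot and the scene stay as the last step left them, time stands still between calls to the robot, and variables do not carry over. Pictures are saved under pics/ and viewed, at most 10 in all, crops included, and the job is handed in when it is done.

```bash
ls; mkdir -p pics
```

Run:
```python
from plant import ctrl, vision
import cv2
o=ctrl.get_obs(); print(o['time_s'],o['position'],o['orientation'],o['contact_force'])
for n in("side","top"):
    c=vision.camera(n); cv2.imwrite(f'pics/{n}0.png',c['pixels']); print(n,c['mtx'],c['R'],c['t'])
print(ctrl.get_obs()['time_s'])
```

```text
pics
plant.py
0.0 [ 0.2177937  -0.5316376   0.23192029] [-8.77207215e-04  9.81164169e-01  1.93173709e-01 -1.52010003e-04] [-0.38616533 -0.50553176  0.48817975]
side [[539.5542654    0.         323.06124512]
 [  0.         539.5542654  233.93856573]
 [  0.           0.           1.        ]] [[ 0.97936748 -0.20203091  0.00478052]
 [-0.08768655 -0.44614533 -0.89065448]
 [ 0.18207255  0.87185885 -0.45465562]] [-0.54849812  0.15617762  1.33469227]
top [[621.35241183   0.         320.1063572 ]
 [  0.         621.35241183 240.72001254]
 [  0.           0.           1.        ]] [[-0.00164613 -0.99999358 -0.00318291]
 [-0.9870696   0.002135   -0.16027804]
 [ 0.16028381  0.00287791 -0.98706677]] [0.04760388 0.58106098 1.35287001]
0.1
```

View pics/side0.png

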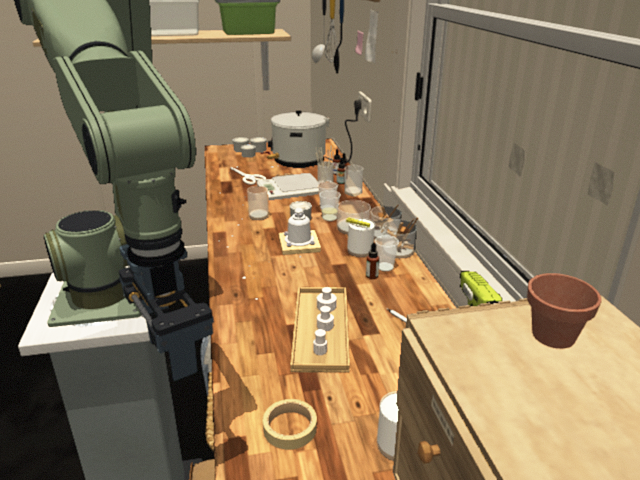

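View pics/top0.png

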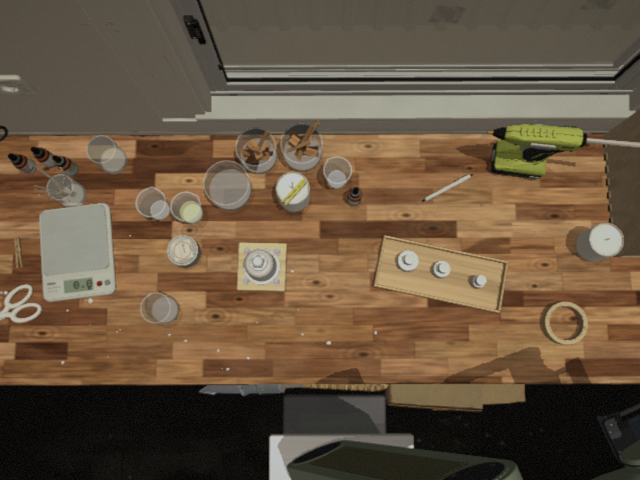

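The side view shows three caps in the tray, with knobs near (327,293), (325,313) and (320,338). The top view shows them at (408,261), (442,269) and (479,281), largest to smallest from left to right, and the mould's spout at about (260,260). I'll zoom in for precise pixel positions.

Run:
```python
import cv2,numpy as np
t=cv2.imread('pics/top0.png');s=cv2.imread('pics/side0.png')
def c(i,x,y,w,h,k):
    r=cv2.resize(i[y:y+h,x:x+w],None,fx=k,fy=k,interpolation=cv2.INTER_CUBIC)
    for a in range(x-x%10+10,x+w,10):
        cv2.line(r,(int((a-x+.5)*k),0),(int((a-x+.5)*k),6),(0,0,255),1); cv2.putText(r,str(a),(int((a-x)*k)-8,16),0,.35,(0,0,255),1)
    for a in range(y-y%10+10,y+h,10):
        cv2.line(r,(0,int((a-y+.5)*k)),(6,int((a-y+.5)*k)),(0,0,255),1); cv2.putText(r,str(a),(8,int((a-y+.5)*k)+4),0,.35,(0,0,255),1)
    return r
A=c(t,394,246,100,50,5); B=c(t,234,240,56,50,5)
C=c(s,300,284,50,70,5); D=c(s,275,202,50,50,6)
o=np.zeros((600,790,3),np.uint8)
for im,(x,y) in((A,(0,0)),(B,(505,0)),(C,(0,250)),(D,(300,260))): o[y:y+im.shape[0],x:x+im.shape[1]]=im
cv2.imwrite('pics/crops.png',o)
```

```text
(no output)
```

View pics/crops.png

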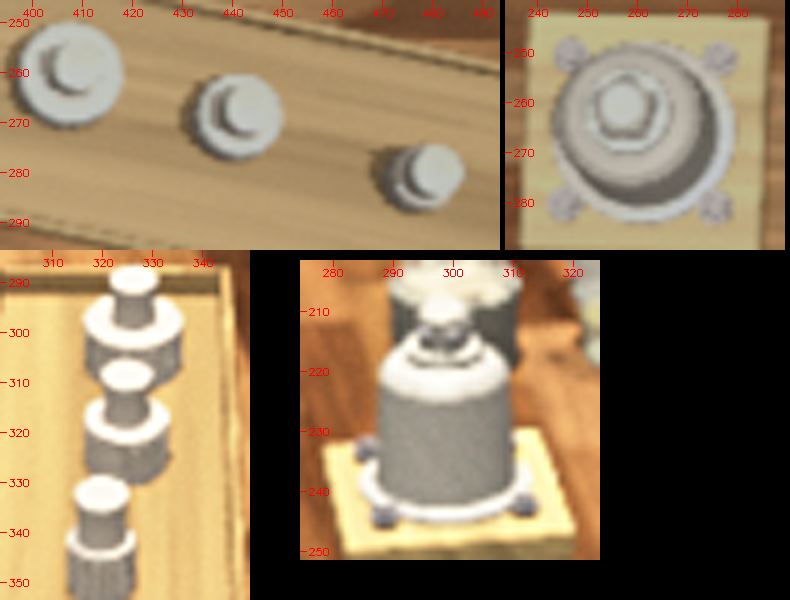

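Crops: the mid cap's knob top is at (442.7,267.1) in top and (324.7,308.5) in side. The spout's top is at (257.7,260.5) in top and about (298.5,209) in side. Next I'll triangulate these.

Create h.py:
```python
import numpy as np,cv2
from plant import ctrl, vision
from scipy.spatial.transform import Rotation as Ro
S=(np.array([[539.5542654,0,323.06124512],[0,539.5542654,233.93856573],[0,0,1]]),np.array([[ 0.97936748,-0.20203091,0.00478052],[-0.08768655,-0.44614533,-0.89065448],[0.18207255,0.87185885,-0.45465562]]),np.array([-0.54849812,0.15617762,1.33469227]))
T=(np.array([[621.35241183,0,320.1063572],[0,621.35241183,240.72001254],[0,0,1]]),np.array([[-0.00164613,-0.99999358,-0.00318291],[-0.9870696,0.002135,-0.16027804],[0.16028381,0.00287791,-0.98706677]]),np.array([0.04760388,0.58106098,1.35287001]))
def ray(c,p):
    K,R,t=c; return -R.T@t, R.T@np.linalg.inv(K)@np.array([p[0],p[1],1.])
def plane(c,p,z):
    o,d=ray(c,p); return o+d*(z-o[2])/d[2]
def tri(obs):  # obs: [(cam,pixel)], least squares point nearest to the rays
    A=np.zeros((3,3));b=np.zeros(3)
    for c,p in obs:
        o,d=ray(c,p);d=d/np.linalg.norm(d);M=np.eye(3)-np.outer(d,d);A+=M;b+=M@o
    return np.linalg.solve(A,b)
def pose():
    o=ctrl.get_obs();w,x,y,z=o['orientation'];return np.array(o['position']),Ro.from_quat([x,y,z,w]).as_matrix(),o
def totool(X):
    p,R,_=pose();return R.T@(np.array(X)-p)
def wrist(name):
    p,R,_=pose();c=vision.camera('wrist');cv2.imwrite(name,c['pixels']);M=np.array(c['tool_from_camera'])
    Rc=(R@M[:3,:3]).T; t=-Rc@(R@M[:3,3]+p); np.savez(name[:-4],K=c['mtx'],R=Rc,t=t)
def load(n):
    d=np.load(n);return d['K'],d['R'],d['t']
```

Run:
```python
from h import *
k=tri([(T,(442.7,267.1)),(S,(324.7,308.5))]);print('knob',k,plane(T,(442.7,267.1),.055),plane(S,(324.7,308.5),.055))
m=tri([(T,(257.7,260.5)),(S,(298.5,209.3))]);print('spout',m,plane(T,(257.7,260.5),.114),plane(S,(298.5,209.3),.114))
for n,p in(('large',(409,259.3)),('small',(480.8,279.6))):print(n,plane(T,p,.055))
print(plane(T,(355,195),.08),'bottle',plane(T,(337,173),.09),'glass',plane(T,(293,190),.05))
# tray edge direction
a=plane(T,(385,237),.02);b=plane(T,(507,261),.02);print(a,b,np.arctan2(*(b-a)[[1,0]]))
for X in(k,m):print(totool(X))
print(pose()[1])
```

```text
knob [ 0.51859764 -0.22656834  0.0505912 ] [ 0.5198429  -0.22595147  0.055     ] [ 0.5154651  -0.23289311  0.055     ]
spout [0.52660277 0.17978414 0.11243923] [0.52780286 0.17949762 0.114     ] [0.52463156 0.17616929 0.114     ]
large [ 0.53747819 -0.15150067  0.055     ]
small [ 0.49181125 -0.30937729  0.055     ]
[ 0.67868069 -0.03141137  0.08      ] bottle [0.72650704 0.00858766 0.09      ] glass [0.69786141 0.10805553 0.05      ]
[ 0.59386483 -0.10257953  0.02      ] [ 0.5377085  -0.37992739  0.02      ] -1.7705716670484233
[ 0.39398409 -0.16807373  0.18171849]
[ 0.55544202 -0.54115114  0.12043083]
[[ 9.25356666e-01  3.79097316e-01 -5.15716738e-04]
 [ 3.79097664e-01 -9.25355624e-01  1.38900894e-03]
 [ 4.93481785e-05 -1.48083569e-03 -9.99998902e-01]]
```

The heights agree with the text to within 5 mm for the knob and 2 mm for the spout, and the middle cap is the 37 mm one. Moving over it, with the fingers turned to close across the row.

The manual's scale: shifts go in shares of 40 cm and turns go in shares of pi rad. Converting my numbers, 0.36 m / 0.4 = 0.9, 0.05 m / 0.4 = 0.125, -0.9 rad / 3.1416 = -0.2865.

Call:
drive_effector --increments '[{"xyz": [0.125, -0.05, 0], "yaw": -0.0382}, {"xyz": [0.25, -0.1, 0], "yaw": -0.0764}, {"xyz": [0.3625, -0.15, 0], "yaw": -0.1146}, {"xyz": [0.475, -0.2, 0], "yaw": -0.1528}, {"xyz": [0.5875, -0.25, 0], "yaw": -0.191}, {"xyz": [0.7, -0.3, 0], "yaw": -0.2292}, {"xyz": [0.8125, -0.35, 0], "yaw": -0.2674}, {"xyz": [0.9, -0.3875, 0], "yaw": -0.2865}]' --aperture 0.06

```text
time_s: 0.9
position: [0.4936, -0.25, 0.2325]
orientation: [-0.0, 0.798, 0.603, -0.0]
contact_force: [0.3, -0.8, 0.7]
grip_width: 0.0597
grip_force: 0.0
```

Call:
drive_effector --increments '[{}, {}, {}]'

```text
time_s: 1.2
position: [0.4915, -0.2528, 0.2325]
orientation: [-0.0, 0.8, 0.6, -0.0]
contact_force: [-0.2, -0.3, 0.4]
grip_width: 0.0602
grip_force: 0.0
```

Run:
```python
from h import *
p,R,o=pose();print(o['time_s'],p,R,totool([.5186,-.2275,.055]))
wrist('pics/w1.png')
c=load('pics/w1.npz');q=c[0]@(c[1]@np.array([.5186,-.2275,.055])+c[2]);print(q/q[2],c[0])
```

```text
1.2 [ 0.49152748 -0.25284824  0.23248693] [[ 2.79387335e-01  9.60177958e-01 -1.00287578e-03]
 [ 9.60178368e-01 -2.79387658e-01 -1.94989484e-04]
 [-4.67415720e-04 -9.08462037e-04 -9.99999478e-01]] [0.03198551 0.01907369 0.17745474]
[343.10909581 190.99108371   1.        ] [[359.55627011   0.         320.51743834]
 [  0.         359.55627011 240.27334413]
 [  0.           0.           1.        ]]
```

View pics/w1.png

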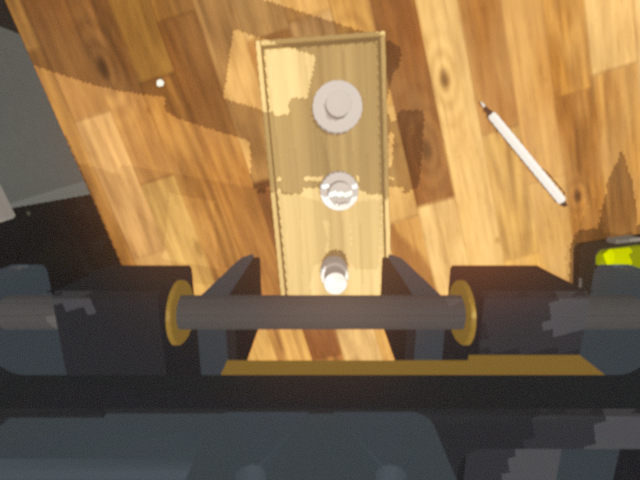

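The wrist picture shows the mid cap at about (339,190), within a few pixels of the prediction (343,191), with the large cap above at (338,105) and the small one below at (334,275). Cropping to refine.

Run:
```python
import cv2
i=cv2.imread('pics/w1.png');x,y,w,h,k=300,70,80,150,4
r=cv2.resize(i[y:y+h,x:x+w],None,fx=k,fy=k,interpolation=cv2.INTER_CUBIC)
for a in range(x,x+w,10):cv2.putText(r,str(a),(int((a-x+.5)*k),10),0,.33,(0,0,255),1);cv2.line(r,(int((a-x+.5)*k),12),(int((a-x+.5)*k),18),(0,0,255),1)
for a in range(y,y+h,10):cv2.putText(r,str(a),(8,int((a-y+.5)*k)+4),0,.33,(0,0,255),1);cv2.line(r,(0,int((a-y+.5)*k)),(6,int((a-y+.5)*k)),(0,0,255),1)
cv2.imwrite('pics/w1c.png',r)
```

```text
(no output)
```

View pics/w1c.png

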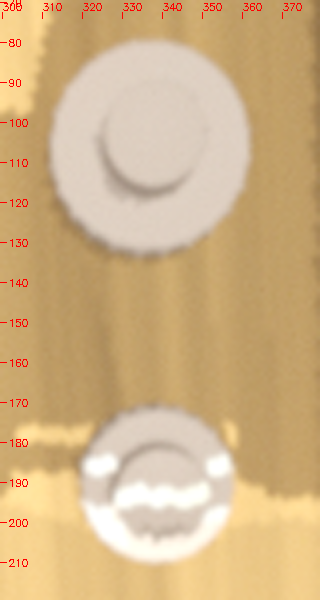

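Run:
```python
from h import *
W=load('pics/w1.npz')
print(plane(W,(339.5,192),.055),plane(W,(339,190.5),.031))
k=tri([(T,(442.7,267.1)),(S,(324.7,308.5)),(W,(339.5,192))]);print(k,totool(k), tri([(T,(442.7,267.1)),(W,(339.5,192))]))
for n,p in(('large',(337.5,103.5)),):print(n,plane(W,p,.055))
```

```text
[ 0.51520068 -0.22746546  0.055     ] [ 0.51562453 -0.2286705   0.031     ]
[ 0.51740124 -0.22727531  0.05124426] [0.03216637 0.01787241 0.18131636] [ 0.51606688 -0.22346954  0.07594311]
large [ 0.53383552 -0.15378531  0.055     ]
```

Fused knob position is about (0.516,-0.228), consistent to about 2 mm across the three views. Descending.

To row units: 0.15 m / 0.4 = 0.375, 0.09 m / 0.4 = 0.225.

Call:
drive_effector --increments '[{"xyz": [0.0375, 0.02, 0.05]}, {"xyz": [0.0775, 0.0425, 0.125]}, {"xyz": [0.0775, 0.0425, 0.225]}, {"xyz": [0.0775, 0.0425, 0.3]}, {"xyz": [0.0775, 0.0425, 0.35]}, {"xyz": [0.0775, 0.0425, 0.375]}, {"xyz": [0.0775, 0.0425, 0.375]}, {"xyz": [0.0775, 0.0425, 0.375]}]'

```text
time_s: 2.05
position: [0.5177, -0.2281, 0.0837]
orientation: [0.001, 0.8, 0.6, 0.0]
contact_force: [1.6, -0.0, 0.9]
grip_width: 0.0596
grip_force: 0.0
```

Run:
```python
from h import *
p,R,o=pose();print(totool([.5165,-.228,.053]),o['contact_force'])
wrist('pics/w2.png')
```

```text
[-0.00020804 -0.00118852  0.03071208] [ 1.63622659e+00 -5.58119751e-05  9.15834891e-01]
```

View pics/w2.png

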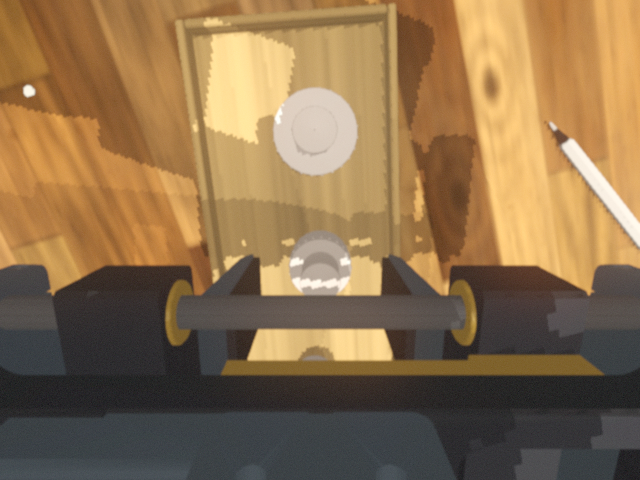

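The cap at (320,265) is centred between the fingers and both neighbours are clear. Going down 30 mm and closing.

To row units: 0.03 m / 0.4 = 0.075, 0.022 m / 0.4 = 0.055.

Call:
drive_effector --increments '[{"xyz": [0, 0, 0.03]}, {"xyz": [0, 0, 0.055]}, {"xyz": [0, 0, 0.075]}, {"xyz": [0, 0, 0.075]}, {"xyz": [0, 0, 0.075]}]'

```text
time_s: 2.6
position: [0.5172, -0.227, 0.0524]
orientation: [-0.0, 0.799, 0.601, -0.0]
contact_force: [-0.3, -0.7, 0.9]
grip_width: 0.06
grip_force: 0.0
```

Call:
drive_effector --increments '[{}, {}, {}, {}, {}, {}]' --aperture 0.0

```text
time_s: 3.2
position: [0.5174, -0.2272, 0.0529]
orientation: [0.0, 0.799, 0.601, 0.0]
contact_force: [-0.7, -0.5, 1.2]
grip_width: 0.0208
grip_force: 30.0
```

Grip width is 20.8 mm at 30 N, so the knob is held. Lifting.

To row units: -0.17 m / 0.4 = -0.425, 0.07 m / 0.4 = 0.175.

Call:
drive_effector --increments '[{"xyz": [0, 0, -0.0375]}, {"xyz": [0, 0, -0.125]}, {"xyz": [0, 0, -0.2375]}, {"xyz": [0, 0, -0.35]}, {"xyz": [0.075, -0.025, -0.4125]}, {"xyz": [0.175, -0.05, -0.425]}, {"xyz": [0.2875, -0.075, -0.425]}, {"xyz": [0.4, -0.1125, -0.425]}]'

```text
time_s: 4.0
position: [0.5188, -0.0597, 0.2231]
orientation: [0.0, 0.8, 0.6, 0.001]
contact_force: [0.3, 0.2, -0.1]
grip_width: 0.0212
grip_force: 30.0
```

Call:
drive_effector --increments '[{"xyz": [0.1125, -0.025, 0]}, {"xyz": [0.225, -0.0625, 0]}, {"xyz": [0.3, -0.0825, 0]}, {"xyz": [0.35, -0.095, 0]}, {"xyz": [0.35, -0.095, 0]}, {"xyz": [0.35, -0.095, 0]}]'

```text
time_s: 4.6
position: [0.5208, 0.084, 0.2225]
orientation: [0.0, 0.799, 0.601, -0.0]
contact_force: [-0.0, -0.2, -0.9]
grip_width: 0.0212
grip_force: 30.0
```

Run:
```python
from h import *
p,R,o=pose();print(p,R,totool([.5266,.1790,.114]),o['contact_force'],o['grip_width'])
wrist('pics/w3.png')
c=load('pics/w3.npz')
for X in([.5266,.1790,.114],[.5266,.1790,.094]):
    q=c[0]@(c[1]@np.array(X)+c[2]);print(q/q[2])
```

```text
[0.52081994 0.08395333 0.2225324 ] [[ 2.77239219e-01  9.60800792e-01 -5.03236970e-04]
 [ 9.60800471e-01 -2.77239559e-01 -8.25679229e-04]
 [-9.32830453e-04 -2.54599653e-04 -9.99999533e-01]] [ 0.09302459 -0.02076958  0.10845096] [-0.01882603 -0.1546016  -0.91466244] 0.021248698259917532
[292.40103863 111.56325784   1.        ]
[294.45766168 114.61178254   1.        ]
```

View pics/w3.png

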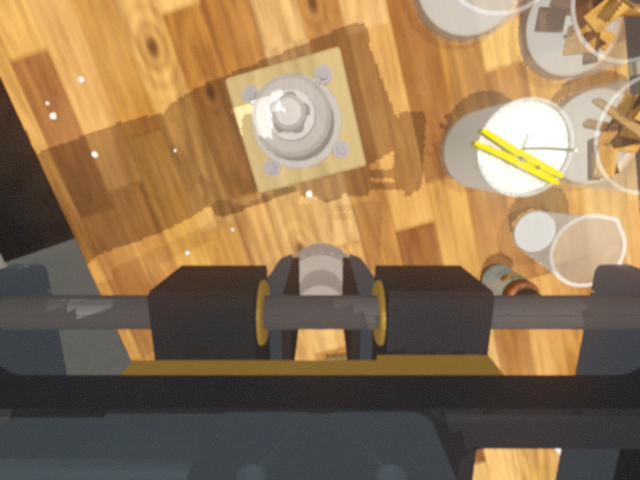

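The wrist view shows the held cap at (322,270), between the fingers. The spout is at about (291,111), matching the prediction (292.4,111.6). I'll take a second view from closer for the fine fit.

To row units: 0.03 m / 0.4 = 0.075, -0.02 m / 0.4 = -0.05.

Call:
drive_effector --increments '[{"xyz": [0.05, -0.025, 0]}, {"xyz": [0.075, -0.05, 0]}, {"xyz": [0.075, -0.05, 0]}, {"xyz": [0.075, -0.05, 0]}]'

```text
time_s: 5.05
position: [0.5101, 0.1178, 0.2228]
orientation: [0.0, 0.799, 0.601, -0.0]
contact_force: [0.5, -0.2, 0.5]
grip_width: 0.0214
grip_force: 30.0
```

Run:
```python
from h import *
wrist('pics/w4.png')
def c(i,x,y,w,h,k):
    r=cv2.resize(i[y:y+h,x:x+w],None,fx=k,fy=k,interpolation=cv2.INTER_CUBIC)
    for a in range(x-x%10+10,x+w,10):
        cv2.line(r,(int((a-x+.5)*k),0),(int((a-x+.5)*k),6),(0,0,255),1); cv2.putText(r,str(a),(int((a-x)*k)-8,16),0,.35,(0,0,255),1)
    for a in range(y-y%10+10,y+h,10):
        cv2.line(r,(0,int((a-y+.5)*k)),(6,int((a-y+.5)*k)),(0,0,255),1); cv2.putText(r,str(a),(8,int((a-y+.5)*k)+4),0,.35,(0,0,255),1)
    return r
a=cv2.imread('pics/w3.png');b=cv2.imread('pics/w4.png')
W=load('pics/w4.npz');q=W[0]@(W[1]@np.array([.5266,.179,.114])+W[2]);q=q/q[2];print(q);u,v=int(q[0]),int(q[1])
o=np.zeros((600,790,3),np.uint8)
o[:300,:390]=c(a,260,80,65,50,6);o[300:600,:390]=c(b,u-32,v-25,65,50,6)
o[:300,400:790]=c(b,290,235,65,50,6)
cv2.imwrite('pics/c34.png',o)
```

```text
[320.92985284 155.95424822   1.        ]
```

View pics/c34.png

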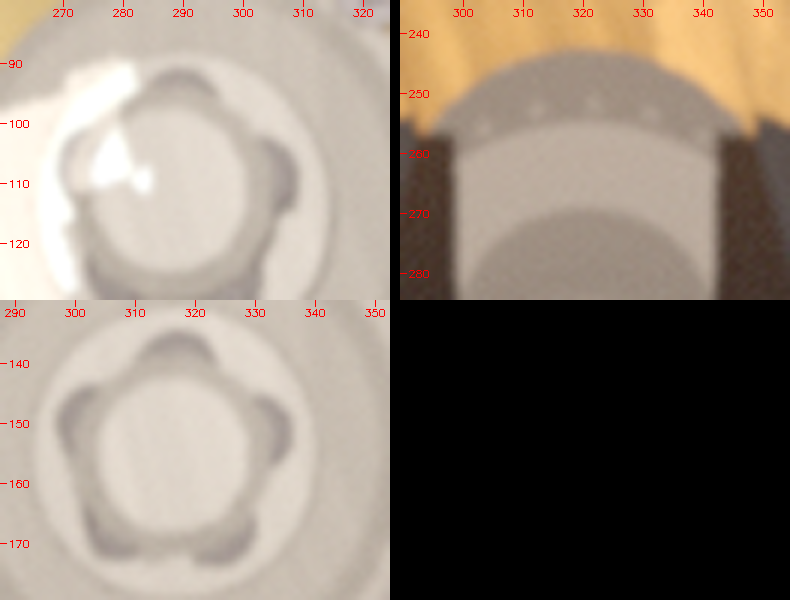

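Run:
```python
from h import *
W3=load('pics/w3.npz');W4=load('pics/w4.npz')
print('spout w3,w4 at .114',plane(W3,(287.9,111),.114),plane(W4,(316.3,155.1),.114),'tri',tri([(W3,(287.9,111)),(W4,(316.3,155.1))]),tri([(T,(257.7,260.5)),(S,(298.5,209.3)),(W3,(287.9,111)),(W4,(316.3,155.1))]))
p,R,o=pose();M=None
# rays of w4 in tool frame
for n,px,z,r in(('shoulder',(320,242.6),.0219,.0185),('knobfoot',(320.3,254.8),.0219,.011),('knobtop',(320.5,269),-.0021,.011)):
    oo,d=ray(W4,px);oo=R.T@(oo-p);d=R.T@d;X=oo+d*(z-oo[2])/d[2];print(n,X,'ex',X[0]-r)
print('p',p,o['time_s'],totool(plane(W4,(316.3,155.1),.114)))
```

```text
spout w3,w4 at .114 [0.52375059 0.18020046 0.114     ] [0.5236329  0.18046723 0.114     ] tri [0.52362325 0.18046835 0.1118605 ] [0.52511032 0.18006152 0.11275674]
shoulder [ 0.02220974 -0.00201706  0.0219    ] ex 0.003709743954275573
knobfoot [ 0.01592302 -0.00186373  0.0219    ] ex 0.004923018257466685
knobtop [ 0.01633591 -0.00176948 -0.0021    ] ex 0.005335910839225518
p [0.51029312 0.11768744 0.22283196] 5.1 [ 0.06407208 -0.00474019  0.10879314]
```

Run:
```python
from h import *
W2=load('pics/w2.npz');W4=load('pics/w4.npz');W3=load('pics/w3.npz')
print('w2 mid shoulder',plane(W2,(320.5,264),.031),'large shoulder',plane(W2,(315.5,131),.031),'large knob',plane(W2,(315,129.5),.055))
p,R,_=pose()
def tool(W):  # camera centre and axes in tool frame
    return R.T@(-W[1].T@W[2]-p), (W[1]@R)
print(*tool(W4))
def pj(W,X):
    q=W[0]@(W[1]@(R@np.array(X)+p)+W[2]);return q[:2]/q[2]
for ex in(0,.002,.004): print(ex,[pj(W4,X).round(1) for X in([.0185+ex,0,.0219],[.011+ex,0,.0219],[.011+ex,0,-.0021])])
c=np.vstack([cv2.imread('pics/w2.png')[220:300,270:370],cv2.imread('pics/w4.png')[220:300,270:370]])
cv2.imwrite('pics/c24.png',cv2.resize(c,None,fx=3.75,fy=3.75,interpolation=cv2.INTER_CUBIC))
```

```text
w2 mid shoulder [ 0.51666255 -0.22632686  0.031     ] large shoulder [ 0.53514999 -0.15299149  0.031     ] large knob [ 0.53498461 -0.15367673  0.055     ]
[ 0.06518332 -0.00184465 -0.15120433] [[ 8.59988712e-04  9.99999593e-01 -2.73283056e-04]
 [-9.72078887e-01  7.71850489e-04 -2.34653025e-01]
 [-2.34652719e-01  4.67451642e-04  9.72079155e-01]]
0 [array([324. , 249.8]), array([324. , 264.2]), array([324.5, 280.6])]
0.002 [array([324.1, 245.9]), array([324. , 260.4]), array([324.5, 276.3])]
0.004 [array([324.1, 242. ]), array([324. , 256.6]), array([324.6, 271.9])]
```

View pics/c24.png

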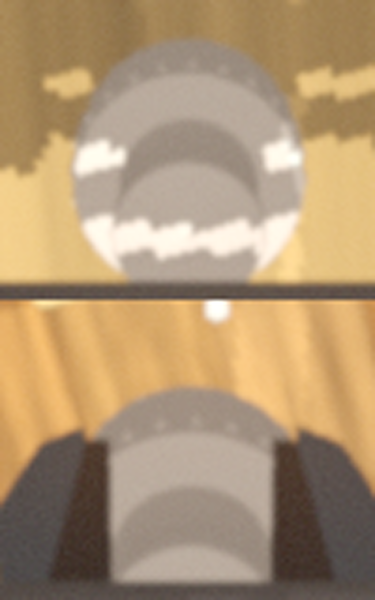

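Skirt, shoulder and knob arcs at (320, 242/255/269/285) put the held cap about 2.6 mm behind the TCP along tool x, in the wrist camera's own frame. The spout's top at (316.3,155.1) lies about 66 mm ahead of the cap and -2.5 mm in y. I'll go to a hover just above the spout.

To row units: 0.0655 m / 0.4 = 0.1638, 0.053 m / 0.4 = 0.1325.

Call:
drive_effector --increments '[{"xyz": [0.075, -0.0025, 0]}, {"xyz": [0.1375, -0.005, 0.025]}, {"xyz": [0.1638, -0.0063, 0.075]}, {"xyz": [0.1638, -0.0063, 0.1125]}, {"xyz": [0.1638, -0.0063, 0.1325]}, {"xyz": [0.1638, -0.0063, 0.1325]}, {"xyz": [0.1638, -0.0063, 0.1325]}, {"xyz": [0.1638, -0.0063, 0.1325]}]'

```text
time_s: 5.9
position: [0.5267, 0.1818, 0.1707]
orientation: [0.0, 0.8, 0.6, 0.001]
contact_force: [0.1, 0.4, 0.1]
grip_width: 0.0208
grip_force: 30.0
```

Run:
```python
from h import *
wrist('pics/w5.png');s=vision.camera('side')['pixels'];cv2.imwrite('pics/s5.png',s)
p,R,o=pose();print(p,o['contact_force'],totool([.5236,.1805,.114]))
W=load('pics/w5.npz')
def pj(c,X):
    q=c[0]@(c[1]@np.array(X)+c[2]);return q[:2]/q[2]
b=cv2.imread('pics/w5.png')
def c(i,x,y,w,h,k):
    r=cv2.resize(i[y:y+h,x:x+w],None,fx=k,fy=k,interpolation=cv2.INTER_CUBIC)
    for a in range(x-x%10+10,x+w,10):
        cv2.line(r,(int((a-x+.5)*k),0),(int((a-x+.5)*k),6),(0,0,255),1); cv2.putText(r,str(a),(int((a-x)*k)-8,16),0,.35,(0,0,255),1)
    for a in range(y-y%10+10,y+h,10):
        cv2.line(r,(0,int((a-y+.5)*k)),(6,int((a-y+.5)*k)),(0,0,255),1); cv2.putText(r,str(a),(8,int((a-y+.5)*k)+4),0,.35,(0,0,255),1)
    return r
print('side proj spout',pj(S,[.525,.18,.114]))
o=np.zeros((600,800,3),np.uint8)
o[:500,:480]=c(b,260,190,120,125,4)[:500,:480]
o[:540,485:795]=c(s,268,165,62,108,5)[:540,:310]
cv2.imwrite('pics/c5.png',o)
```

```text
[0.52649522 0.18193392 0.17058855] [ 0.45257532 -0.39578847 -1.74061739] [-0.00222885 -0.00246303  0.05658328]
side proj spout [298.40933652 208.74273581]
```

View pics/c5.png

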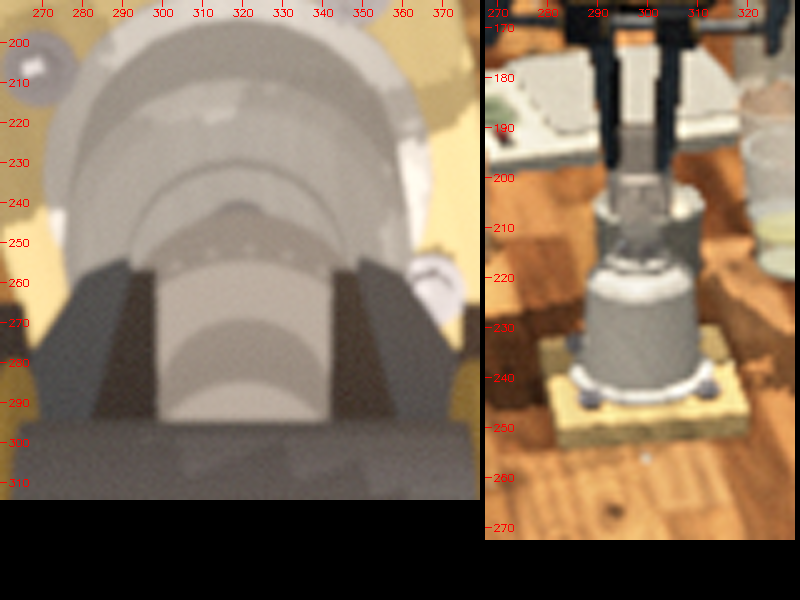

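Run:
```python
from h import *
W=load('pics/w5.npz');p,R,o=pose()
def tp(px,z):
    oo,d=ray(W,px);oo=R.T@(oo-p);d=R.T@d;return (oo+d*(z-oo[2])/d[2]).round(4)
zc=p[2]-.094
print('rim front',tp((320,242.3),.0479),'shoulder',tp((320.4,255),.0219),'foot',tp((320.4,269.3),.0219),'top',tp((320.5,285),-.0021))
print('collar front',tp((319.2,230),zc),zc)
print('mould top front',tp((319,209.5),zc+.002))
```

```text
rim front [ 0.0158 -0.0016  0.0479] shoulder [ 0.0157 -0.0014  0.0219] foot [ 0.0082 -0.0014  0.0219] top [ 0.0088 -0.0013 -0.0021]
collar front [ 0.0169 -0.0021  0.0766] 0.07658854778631832
mould top front [ 0.03   -0.0023  0.0786]
```

Cap-to-collar offset is about (+1.0, -0.5) mm in tool axes. I'll correct that while descending to just above the balls.

To row units: 0.013 m / 0.4 = 0.0325, 0.012 m / 0.4 = 0.03.

Call:
drive_effector --increments '[{"xyz": [0.0025, -0.0013, 0]}, {"xyz": [0.0025, -0.0013, 0.01]}, {"xyz": [0.0025, -0.0013, 0.02]}, {"xyz": [0.0025, -0.0013, 0.03]}, {"xyz": [0.0025, -0.0013, 0.0325]}, {"xyz": [0.0025, -0.0013, 0.0325]}]'

```text
time_s: 6.6
position: [0.5257, 0.1831, 0.1563]
orientation: [-0.0, 0.799, 0.601, -0.0]
contact_force: [0.1, 0.1, -0.8]
grip_width: 0.0213
grip_force: 30.0
```

Rim is around the stud with no side force. Pressing on, step by step.

To row units: 0.005 m / 0.4 = 0.0125, 0.004 m / 0.4 = 0.01.

Call:
drive_effector --increments '[{"xyz": [0, 0, 0.005]}, {"xyz": [0, 0, 0.01]}, {"xyz": [0, 0, 0.0125]}, {"xyz": [0, 0, 0.0125]}]'

```text
time_s: 7.0
position: [0.5261, 0.1831, 0.1531]
orientation: [0.0, 0.799, 0.601, 0.001]
contact_force: [-1.9, -0.7, 7.0]
grip_width: 0.0207
grip_force: 30.0
```

Call:
drive_effector --increments '[{"xyz": [0, 0, 0.005]}, {"xyz": [0, 0, 0.01]}, {"xyz": [0, 0, 0.01]}, {"xyz": [0, 0, 0.01]}]'

```text
time_s: 7.4
position: [0.5259, 0.1831, 0.1479]
orientation: [0.0, 0.799, 0.601, 0.0]
contact_force: [0.1, -1.7, 1.3]
grip_width: 0.0214
grip_force: 30.0
```

The force rose to 7 N and then dropped to 1.3 N, so the balls have been passed. Now seating and pressing.

To row units: 0.006 m / 0.4 = 0.015, 0.005 m / 0.4 = 0.0125.

Call:
drive_effector --increments '[{"xyz": [0, 0, 0.0075]}, {"xyz": [0, 0, 0.0125]}, {"xyz": [0, 0, 0.015]}, {"xyz": [0, 0, 0.015]}]'

```text
time_s: 7.8
position: [0.5257, 0.1832, 0.1418]
orientation: [-0.0, 0.799, 0.601, -0.0]
contact_force: [-0.8, -0.0, 2.4]
grip_width: 0.0215
grip_force: 30.0
```

Call:
drive_effector --increments '[{"xyz": [0, 0, 0.005]}, {"xyz": [0, 0, 0.0075]}, {"xyz": [0, 0, 0.0075]}, {"xyz": [0, 0, 0.0075]}]'

```text
time_s: 8.2
position: [0.5258, 0.1832, 0.1417]
orientation: [0.0, 0.799, 0.601, 0.001]
contact_force: [-4.7, -2.8, 18.2]
grip_width: 0.0213
grip_force: 30.0
```

The arm stopped at z = 0.1417, so the rim is at about 0.094, on the collar. Pressing at 18 N; adding a little for firmness, then checking stability.

To row units: 0.0015 m / 0.4 = 0.0038, 0.001 m / 0.4 = 0.0025.

Call:
drive_effector --increments '[{"xyz": [0, 0, 0.0025]}, {"xyz": [0, 0, 0.0038]}, {"xyz": [0, 0, 0.0038]}, {"xyz": [0, 0, 0.0038]}, {"xyz": [0, 0, 0.0038]}, {"xyz": [0, 0, 0.0038]}]'

```text
time_s: 8.8
position: [0.5259, 0.1833, 0.1416]
orientation: [0.0, 0.799, 0.601, 0.001]
contact_force: [-8.3, -3.4, 26.2]
grip_width: 0.0214
grip_force: 30.0
```

Call:
drive_effector --increments '[{}, {}, {}, {}, {}, {}, {}, {}]'

```text
time_s: 9.6
position: [0.5258, 0.1833, 0.1416]
orientation: [0.0, 0.799, 0.601, 0.001]
contact_force: [-8.0, -3.0, 25.8]
grip_width: 0.021
grip_force: 30.0
```

Run:
```python
from h import *
a=vision.camera('side')['pixels'];t=vision.camera('top')['pixels'];t0=cv2.imread('pics/top0.png')
d=cv2.absdiff(t,t0).max(2)>60
for n,(x,y) in dict(large=(408,261),small=(479,281),mid=(442,269),tin=(293,190),bottle=(355,195),glass=(337,173)).items():print(n,d[y-10:y+10,x-10:x+10].mean())
p,R,o=pose();print(p,o['contact_force'],o['wrist_torque'])
```

```text
large 0.0
small 0.0
mid 0.4475
tin 0.0
bottle 0.0
glass 0.0
[0.52581592 0.18328463 0.14163877] [-8.2134317  -2.94811806 27.18268949] [-0.62096612  1.63369023 -0.01190744]
```

```bash
python3 -c "from plant import ctrl, vision; print(ctrl.hand_in())"
```

```text
the job is handed in; nothing more can be done
None
```

The mid cap (37 mm) is snapped onto the spout with its rim on the collar, and the gripper still holds it, pressing down at about 26 N. The other two caps, the tin, the bottle and the glass were not moved; I handed the job in at about 10 s.

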